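Bring air to the bow maker's bench

ROBOT

A 6-joint arm with a two-finger parallel gripper is mounted at the origin on the work surface. World frame = base frame: x ahead of the robot, y to its left, z up, the work surface at z = 0. Lengths are in m, angles in degrees, forces in N, time in s.
With the tool pointing down it reaches from about 0.35 to 0.875 m from the base axis. Payload 4.2 kg.
Tool frame: the origin (TCP) lies between the finger pads; the fingertips stand 17 mm ahead of it and the grasp point (between the pads) lies 2 mm behind it; z points along the fingers, y is the line along which they close (so a half turn about z gives the same grasp; the last joint's range is limited). The gripper opens to 87 mm and grips with 3 to 60 N. Pads are 19 mm wide; open, the fingers measure 117 mm over their backs; the gripper's body (75 mm by 190 mm) begins 51 mm behind the grasp point.
Start: joints at [87.582, 22.042, 0.453, 0, -68.411, -14.817], TCP at [0.185, 0.597, 0.24] pointing down, gripper open.
Joint ranges: [-179.83, 179.83], [-69.29, 118.12], [-61.27, 80.66], [-181.25, 117.63], [-171.15, -9.14], [-177.46, 177.46]. Speed limits (degrees/s): [159.86, 159.86, 180, 180, 180, 180].

INTERFACE

Orientations are given as a 3x3 rotation matrix whose columns are the frame's x, y, z axes.
In Python, from station import sense, capture, r, masks_of gives the robot as it stands.
- The arm moves only by the tool apply_moves, never from a script. Its argument "steps" is a list that holds one entry, the list of rows, each a list of 7 numbers: the opening, from 0 (shut) to 1 (fully open), then the shift along the tool's x, y, z in mm, then the turn, a rotation vector about the tool's x, y, z in rad. A call has 1 to 12 rows; each row shifts and turns the commanded pose from where the row before left it, along the tool's axes as they then stand; what a row does not reach is not made up. A row lasts 1/8 s, in which the tool goes at most 62.5 mm and 10.7 degrees, less where a joint would pass 70% of its speed; a pose out of reach is approached as far as the arm can. A call with a gripper value outside its range is refused whole. The fingers move at their own pace and stop on an object; the grip force is fixed at half the most. Time passes only in rows, so rows that do not move let the fingers close. It gives the time, the measured TCP pose, the force and the opening at its end, in the units of the state.
- sense(): the state, without advancing time (a new reading comes with each control period).
- capture(name): name is "scene" or "top" or "wrist"; returns a dict with "color" (384x512x3 uint8, red, green, blue), "vfov" (degrees; the focal length in pixels is half the picture's height over the tangent of half this angle, whatever the lens; pixels are square), "cx", "cy" (the principal point, pixels), "T" (4x4, takes a point from camera to world coordinates). Camera axes: x right, y down, z forward; pixel columns grow to the right and rows downward; lengths in m; the calibration is good to about 2 mm. The wrist camera is an equidistant fisheye: a pixel r from the principal point sees the ray r / f radians off the axis. A picture is of the moment at which its call begins. There is no depth.
- r.finish_job(): hands the job in, once; it reports no verdict.
Trained networks look in a picture, given as the dict that the camera call returned (one of the last four; its "shot" number tells which), for a name from the list of things; names that differ only in an ending like _2 or _b are one class to them, and where a whole thing is asked for, a point or a joint stands for the part that bears it (a point fixed in the world has none). Each returns a list of dicts, best first, with "confidence" (0 to 1); they miss things now and then, are a little off and sometimes report something else, mostly with a low value. They report only what shows in the picture. A call takes as long as a camera call. They do not tell look-alikes from the thing itself.
- masks_of(picture, thing): "pixels" (384x512 bool, what is visible of it) and "box" ([left, top, width, height] in pixels, round what is visible of it).
The state is a dict: "time_s": time; "joints": joint angles; "joint_velocities": joint speeds; "effort": joint torques, N m; "tcp_pos": TCP position; "ee_rot": TCP orientation; "wrist_force": force on the tool from outside, world axes, zero at the start; "moment": the same for the moment, N m; "gripper_width": opening from 0.0 (shut) to 1.0 (fully open).
Only numpy, scipy, OpenCV 4.12 (cv2) and the standard library are available. Lean on these libraries where they do the work, as an engineer would, in place of code of your own. Each camera call takes 0.05 s, during which the arm holds its last target. There are 200 camera calls.

TASK

Bring compressed air to the bench: with the red ball-valve lever still shut, open the blue handwheel one full turn counterclockwise (seen from above), so that its black knob comes round to where it started, beside the white index mark. Then swing the red lever counterclockwise until it lines up with the yellow pointer below it and leave it there. Leave the pointer and the tools and other things lying on the bench where they are.

Things in the scene. Friction and masses are not known exactly. Their poses are not given: they have to be found in the camera images.
- stop_valve: upright brass stop valve fixed to the bench; origin on the bench under its vertical axis, z up. A grey round index plate (152 mm across, its top 92 mm above the bench) carries a white index mark, which sticks out to 89 mm from the axis along the body's +x.
- handwheel (a joint): angle of the blue handwheel on the stop valve, rad: 0 = shut (against its stop, its knob over the white mark), grows counterclockwise from above, one full turn = 6.283, stop at 9.4. Stiff, about 2 N at the knob; stays where left.
- wheel_center (a point): centre of the handwheel's rim, on its vertical axis, 107 mm above the bench; rim of 120 mm mean diameter, 13 mm thick (top 113.5 mm above the bench), 5 spokes, low hub whose top is 121 mm above the bench
- knob_mid (a point): middle of the black upright revolving knob on the wheel's rim, 60 mm from the wheel's axis; 22 mm diameter, from 112 to 160 mm above the bench, this point at 139 mm. The knob spins freely about its own vertical axis.
- ball_valve: brass ball valve fixed to the bench on two copper pipe stubs; origin on the bench under the lever's vertical axis, z up; the lever points along body +x when shut and along +y fully open; the pipe runs along y, 150 mm long, its top 69 mm above the bench
- lever (a joint): angle of the red lever, rad: 0 = shut, grows counterclockwise from above to 1.57 = fully open. Stiff, about 2 N at the grip; stays where left.
- lever_axis (a point): on the lever's turning axis, at the lever's mid height, 108 mm above the bench
- lever_tip (a point): outer end of the lever, 130 mm from its axis, 108 mm above the bench; x points outward along the lever. The red grip runs from 45 to 130 mm from the axis, 22 mm wide, 14 mm thick (101 to 115 mm above the bench).
- pointer (a joint): angle of the yellow pointer under the lever, on the same axis and from the same zero as the lever: the lever is lined up when both read the same. It is clamped tight.
- pointer_tip (a point): near the outer end of the yellow pointer, 165 mm from the lever's axis (the pointer ends at 170 mm), 74 mm above the bench; x points outward along the pointer. The pointer is 10 mm wide, 18 mm at its end, its top 76 mm above the bench.
- tin_can: dark steel can, 72 mm across, 90 mm tall, open on top; a bystander, to be left alone; origin at the middle of its underside
- blank: dark wood blank 45 x 130 x 30 mm, lying flat; a bystander, to be left alone; origin at the middle of its underside
- ebony: black block 70 x 24 x 22 mm lying between the valves; a bystander, to be left alone; origin at the middle of its underside
- mallet: hammer lying on its side; a bystander, to be left alone; origin at the middle of its underside
- screwdriver: screwdriver lying flat; a bystander, to be left alone; origin at the middle of its underside
- jar: amber jar 68 mm across, 85 mm tall; a bystander, to be left alone; origin at the middle of its underside
- plane: small hand plane 150 x 45 mm, 72 mm tall; a bystander, to be left alone; origin at the middle of its underside
There are look-alikes about, which are no part of the job. What is shaped like the stop_valve but pink or turquoise is not meant.

How it is judged:
By the outcome, as a careful person would: the job done as asked, in the order asked, and still so for the second after the job is handed in, with the robot touching nothing.
It also fails if it takes over 62 s, if anything falls off the work surface, if the arm or the gripper's body presses on something with over 40 N, if the wrist force passes 120 N, or if a joint passes its speed limit or range.

## Working session

There is one attempt and no reset: what is moved stays moved. The work goes in short steps, Python scripts to look and compute and a tool call to move; the robot and the scene stay as the last step left them, time stands still between calls to the robot, and variables do not carry over. Pictures are saved under pics/ and viewed, on a budget of 10 in all, crops included, one or two more only if the job needs it, and the job is handed in when it is done.

Besides the shell and the picture viewer there is one more tool, called as name([rows], argument=value, ...), one row to a line, values as JSON. apply_moves: Moves the arm, as the interface text tells. Its arguments: {"type":"object","properties":{"steps":{"type":"array","items":{"type":"array","items":{"type":"array","items":{"type":"number"}}}}},"required":["steps"]}

```bash
ls; mkdir -p pics; python3 - <<'E'
from station import sense, capture, r, masks_of
import cv2, numpy as np
s=sense(); print(s)
for n in ["scene","top"]:
    c=capture(n); cv2.imwrite(f"pics/{n}0.png",cv2.resize(c["color"][:,:,::-1],(800,600)))
    print(n,c["vfov"],c["cx"],c["cy"],c["T"].tolist() if hasattr(c["T"],'tolist') else c["T"])
    for t in ["stop_valve","handwheel","knob_mid","lever","pointer","ball_valve"]:
        for d in masks_of(c,t)[:4]:
            p=d["pixels"]; ys,xs=np.nonzero(p); print(t,round(d["confidence"],2),d["box"],xs.mean().round(1),ys.mean().round(1),c["color"][p].mean(0).round())
E
```

```text
pics
{'time_s': 0.0, 'joints': array([ 8.75814697e+01,  2.20903584e+01,  3.81547573e-01, -2.80642597e-02,
       -6.84111870e+01, -1.48167033e+01]), 'joint_velocities': array([ 0.03012677,  0.04342579, -0.02834506, -0.07959373,  0.04809331,
       -0.01788234]), 'effort': array([-1.29868572e-04, -3.90662026e+01,  1.87402815e+01,  4.21992704e+00,
        1.10156063e-02, -1.91166191e-04]), 'tcp_pos': array([0.1850009 , 0.59641441, 0.23847828]), 'ee_rot': array([[ 9.55042808e-01, -2.96467435e-01, -5.43424264e-04],
       [-2.96467917e-01, -9.55040562e-01, -2.07322876e-03],
       [ 9.56525960e-05,  2.14113007e-03, -9.99997703e-01]]), 'wrist_force': array([-0.01011219, -0.22435768,  0.82272413]), 'moment': array([ 0.02299484, -0.01835657, -0.0067848 ]), 'gripper_width': 1.0016032105778678}
scene 50.52057473854805 251.84854014989705 187.0035763502328 [[-0.34009884429795245, 0.5444241140276611, -0.766769300489002, 1.282734033877971], [0.9401542272124838, 0.17860019950738354, -0.2901930353926855, 0.30384652282423724], [-0.021042936147187774, -0.8195757151118616, -0.5725843536433617, 0.67344
[... 1518 characters left out ...]
andwheel 0.98 [146.1, 157.0, 47.4, 52.8] 169.6 183.5 [104. 111. 136.]
handwheel 0.97 [301.9, 266.3, 52.9, 56.3] 327.6 291.6 [ 75. 172. 148.]
handwheel 0.79 [138.9, 256.3, 52.8, 57.5] 164.6 283.4 [227. 142. 148.]
knob_mid 0.68 [146.9, 156.6, 48.2, 52.3] 169.8 183.4 [100. 108. 137.]
knob_mid 0.59 [138.4, 259.0, 51.4, 52.0] 165.8 283.3 [227. 143. 149.]
lever 0.91 [265.7, 169.2, 51.0, 13.5] 291.9 174.1 [232. 125. 102.]
pointer 0.79 [294.1, 176.2, 23.2, 59.9] 303.5 207.5 [241. 215.  76.]
pointer 0.39 [263.3, 154.9, 56.6, 83.1] 302.4 182.6 [227. 165.  95.]
ball_valve 0.96 [263.8, 152.5, 55.9, 87.6] 301.6 182.8 [227. 164.  95.]
ball_valve 0.43 [357.9, 126.2, 28.7, 23.3] 372.4 139.0 [212. 194. 171.]
```

View pics/top0.png

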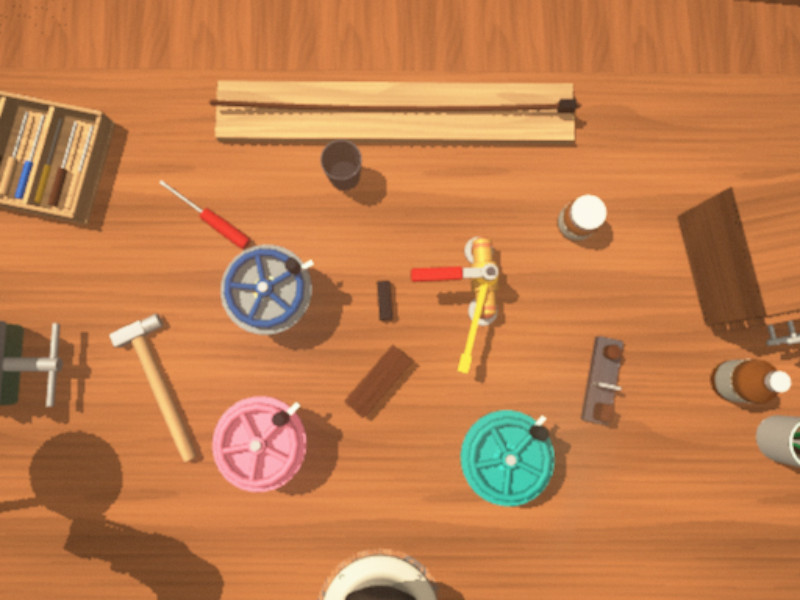

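View pics/scene0.png

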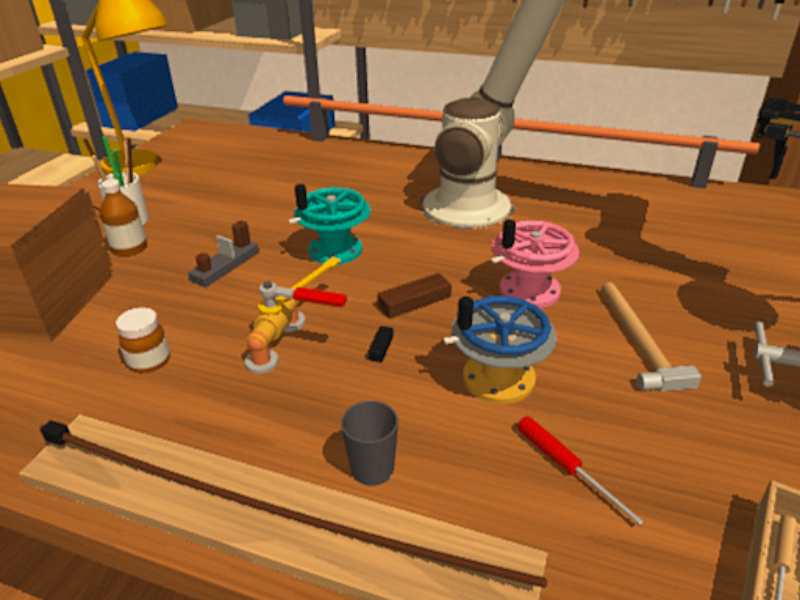

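The top view shows three wheels: blue (263,287), pink (256,445) and turquoise (510,460). The blue one sits on a brass body with a grey plate, so it is the stop valve. Its knob is at (293,266) and the white mark at (307,265). The red lever runs left from its axis at (490,272), and the yellow pointer runs down to (464,365). The red screwdriver is not the lever.

```bash
cat > h.py <<'E'
from station import sense, capture, r, masks_of
import cv2, numpy as np
def ray(c,u,v,fish=False):
    f=192/np.tan(np.radians(c["vfov"]/2)); d=np.array([u-c["cx"],v-c["cy"]],float)
    if fish:
        n=np.hypot(*d); a=n/f; q=np.r_[d/max(n,1e-9)*np.sin(a),np.cos(a)]
    else: q=np.r_[d/f,1]
    T=np.array(c["T"]); return T[:3,3],T[:3,:3]@(q/np.linalg.norm(q))
def atz(c,u,v,z,fish=False):
    o,d=ray(c,u,v,fish); return o+d*(z-o[2])/d[2]
def proj(c,p,fish=False):
    f=192/np.tan(np.radians(c["vfov"]/2)); T=np.array(c["T"]); q=T[:3,:3].T@(np.array(p)-T[:3,3])
    if fish:
        n=np.hypot(q[0],q[1]); a=np.arctan2(n,q[2]); return np.r_[c["cx"],c["cy"]]+q[:2]/n*a*f
    return np.r_[c["cx"],c["cy"]]+q[:2]/q[2]*f
def tri(*rs):
    A=sum(np.eye(3)-np.outer(d,d) for o,d in rs); b=sum((np.eye(3)-np.outer(d,d))@o for o,d in rs)
    return np.linalg.solve(A,b)
E
python3 - <<'E'
from h import *
t=capture("top"); s=capture("scene"); k=1/1.5625
for n,a,b in [("hub",(263,287),(505,317)),("knobtop",(295,265),(466,301)),("markend",(312,263),(447,341)),("leveraxis",(490,271),(268,289)),("levertip",(411,275),(346,298)),("pointerend",(463,371),(338,261))]:
    A=np.array(a)*k;B=np.array(b)*k
    print(n,tri(ray(t,*A),ray(s,*B)).round(4))
K=k
p=lambda a,z:atz(t,a[0]*K,a[1]*K,z).round(4)
print(p((263,287),.121),p((295,265),.16),p((312,263),.091),p((490,271),.115),p((411,275),.108),p((463,371),.075))
im=t["color"][125:245,110:340,::-1]
cv2.imwrite("pics/crop.png",cv2.resize(im,None,fx=3.4,fy=3.4,interpolation=cv2.INTER_CUBIC))
E
```

```text
hub [0.5463 0.1938 0.1165]
knobtop [0.5761 0.1396 0.1529]
markend [0.591  0.1196 0.0875]
leveraxis [ 0.5765 -0.178   0.1058]
levertip [ 0.5681 -0.047   0.1115]
pointerend [ 0.4118 -0.1349  0.0679]
[0.5461 0.1911 0.121 ] [0.576  0.1343 0.16  ] [0.5913 0.1163 0.091 ] [ 0.576  -0.1785  0.115 ] [ 0.5695 -0.0492  0.108 ] [ 0.4133 -0.1376  0.075 ]
```

View pics/crop.png

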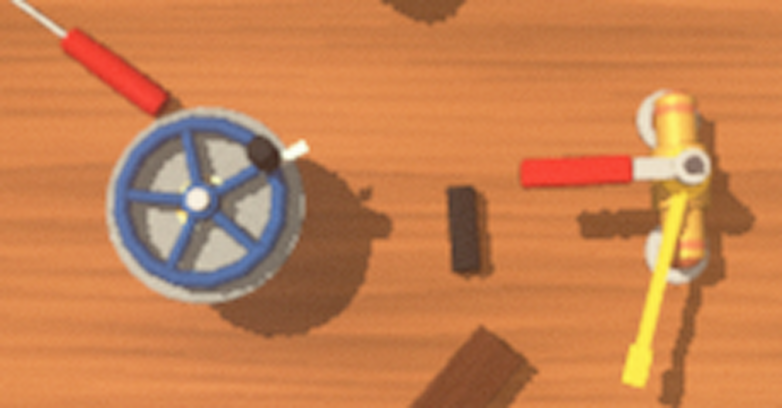

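apply_moves([
  [[1, 0, 0, 0, 0, 0, -0.15], [1, 0, 0, 0, 0, 0, -0.15], [1, 39, 45, 0, 0, 0, 0], [1, 39, 45, 0, 0, 0, 0], [1, 39, 45, 0, 0, 0, 0], [1, 39, 45, 0, 0, 0, 0], [1, 39, 45, 0, 0, 0, 0], [1, 39, 45, 0, 0, 0, 0], [1, 39, 45, 0, 0, 0, 0], [1, 39, 45, 0, 0, 0, 0], [1, 39, 47, 0, 0, 0, 0], [1, 38, 50, 0, 0, 0, 0]],
])

```text
time_s: 2.3
tcp_pos: [0.5748, 0.1384, 0.2398]
ee_rot: [[1.0, -0.0, 0.001], [-0.0, -1.0, 0.0], [0.001, -0.0, -1.0]]
wrist_force: [0.1, 1.7, 0.1]
gripper_width: 0.999
```

```bash
python3 - <<'E'
from h import *
s=sense(); print(s["time_s"],s["tcp_pos"],s["ee_rot"].round(3),s["joints"].round(1))
c=capture("wrist"); print(c["vfov"],c["cx"],c["cy"],np.array(c["T"]).round(3).tolist())
cv2.imwrite("pics/w1.png",cv2.resize(c["color"][:,:,::-1],(800,600)))
for n,p in [("hub",(.546,.192,.121)),("knob",(.576,.139,.16)),("mark",(.591,.118,.091))]: print(n,proj(c,p,True)*1.5625)
E
```

```text
2.3 [0.57481441 0.1383535  0.23980388] [[ 1.    -0.     0.001]
 [-0.    -1.     0.   ]
 [ 0.001 -0.    -1.   ]] [ 29.2  18.7  -4.5   0.  -66.7  60.8]
65.70646984690485 254.65754551389662 195.68601753607138 [[0.0, -0.955, -0.296, 0.657], [-1.0, -0.0, 0.001, 0.138], [-0.001, 0.296, -0.955, 0.385], [0.0, 0.0, 0.0, 1.0]]
hub [312.1713109  349.93535341]
knob [397.21472051 325.98143988]
mark [429.85762171 268.18167238]
```

View pics/w1.png

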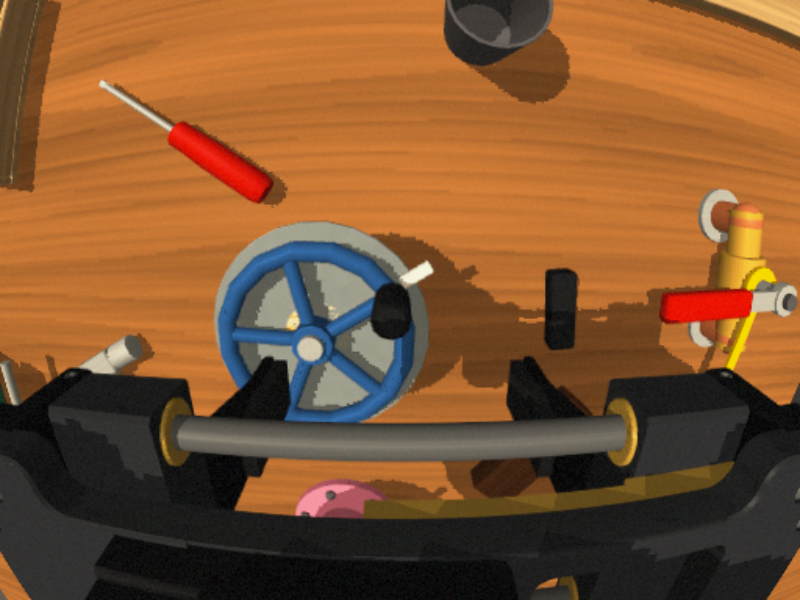

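The wrist view shows the blue wheel's hub at (310,350), the knob top at (391,325) and the mark's end at (431,265). All three agree with the estimates; the knob is about 2.5 mm further towards +y.

apply_moves([
  [[1, 2, -2.5, 16, 0, 0, 0], [1, 0, 0, 25, 0, 0, 0], [0.7, 0, 0, 25, 0, 0, 0], [0.7, 0, 0, 20, 0, 0, 0], [0.7, 0, 0, 10, 0, 0, 0], [0.7, 0, 0, 0, 0, 0, 0], [0, 0, 0, 0, 0, 0, 0], [0, 0, 0, 0, 0, 0, 0], [0, 0, 0, 0, 0, 0, 0], [0, 0, 0, 0, 0, 0, 0]],
])

```text
time_s: 3.6
tcp_pos: [0.5757, 0.1423, 0.1439]
ee_rot: [[1.0, -0.001, 0.0], [-0.001, -1.0, 0.0], [0.0, -0.0, -1.0]]
wrist_force: [-0.3, -0.5, -0.2]
gripper_width: 0.333
```

```bash
python3 - <<'E'
from h import *
s=sense(); print(s["tcp_pos"],s["wrist_force"],s["gripper_width"],s["moment"])
c=capture("wrist"); cv2.imwrite("pics/w2.png",c["color"][:,:,::-1])
a0=np.radians(-59)
P=[60*np.array([np.cos(a),np.sin(a)]) for a in a0+np.linspace(0,2*np.pi,37)]
D=np.diff(P,axis=0); print([[round(d[0],1),round(-d[1],1)] for d in D])
E
```

```text
[0.57569495 0.14233023 0.14385859] [-0.29176374 -0.48795665 -0.24067295] 0.3327865741515811 [-0.01428982  0.04206233  0.04485389]
[[np.float64(8.5), np.float64(-6.1)], [np.float64(7.3), np.float64(-7.5)], [np.float64(5.8), np.float64(-8.7)], [np.float64(4.3), np.float64(-9.6)], [np.float64(2.5), np.float64(-10.1)], [np.float64(0.7), np.float64(-10.4)], [np.float64(-1.1), np.float64(-10.4)], [np.float64(-2.9), np.float64(-10.1)], [np.float64(-4.6), np.float64(-9.4)], [np.float64(-6.1), np.float64(-8.5)], [np.float64(-7.5), np.float64(-7.3)], [np.float64(-8.7), np.float64(-5.8)], [np.float64(-9.6), np.float64(-4.3)], [np.float64(-10.1), np.float64(-2.5)], [np.float64(-10.4), np.float64(-0.7)], [np.float64(-10.4), np.float64(1.1)], [np.float64(-10.1), np.float64(2.9)], [np.float64(-9.4), np.float64(4.6)], [np.float64(-8.5), np.float64(6.1)], [np.float64(-7.3), np.float64(7.5)], [np.float64(-5.8), np.float64(8.7)], [np.float64(-4.3), np.float64(9.6)], [np.float64(-2.5), np.float64(10.1)], [np.float64(-0.7), np.float64(10.4)], [np.float64(1.1), np.float64(10.4)], [np.float64(2.9), np.float64(10.1)], [np.float64(4.6), np.float64(9.4)], [np.float64(6.1), np.float64(8.5)], [np.float64(7.5), np.float64(7.3)], [np.float64(8.7), np.float64(5.8)], [np.float64(9.6), np.float64(4.3)], [np.float64(10.1), np.float64(2.5)], [np.float64(10.4), np.float64(0.7)], [np.float64(10.4), np.float64(-1.1)], [np.float64(10.1), np.float64(-2.9)], [np.float64(9.4), np.float64(-4.6)]]
```

View pics/w2.png

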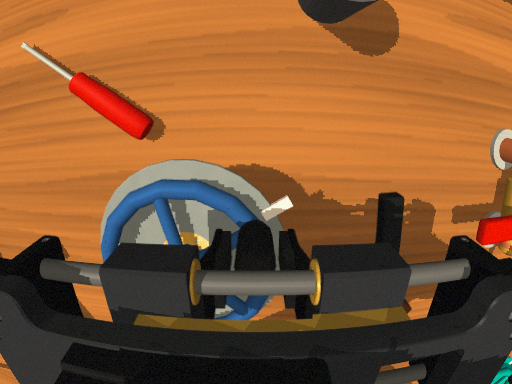

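The wrist view shows the knob at (255,245) between the fingers, beside the mark at (280,207). The opening is still 29 mm, so I'll give the fingers a moment more to close.

apply_moves([
  [[0, 0, 0, 0, 0, 0, 0], [0, 0, 0, 0, 0, 0, 0], [0, 0, 0, 0, 0, 0, 0]],
])

```text
time_s: 4.03
tcp_pos: [0.5757, 0.1424, 0.1437]
ee_rot: [[1.0, -0.001, 0.0], [-0.001, -1.0, -0.0], [0.0, 0.0, -1.0]]
wrist_force: [0.4, 0.4, 0.7]
gripper_width: 0.242
```

apply_moves([
  [[0, 8.5, -6.1, 0, 0, 0, 0], [0, 7.3, -7.5, 0, 0, 0, 0], [0, 5.8, -8.7, 0, 0, 0, 0], [0, 4.3, -9.6, 0, 0, 0, 0], [0, 2.5, -10.1, 0, 0, 0, 0], [0, 0.7, -10.4, 0, 0, 0, 0], [0, -1.1, -10.4, 0, 0, 0, 0], [0, -2.9, -10.1, 0, 0, 0, 0], [0, -4.6, -9.4, 0, 0, 0, 0], [0, -6.1, -8.5, 0, 0, 0, 0], [0, -7.5, -7.3, 0, 0, 0, 0], [0, -8.7, -5.8, 0, 0, 0, 0]],
])

```text
time_s: 5.52
tcp_pos: [0.5743, 0.2459, 0.1437]
ee_rot: [[1.0, -0.001, 0.001], [-0.001, -1.0, -0.002], [0.001, 0.002, -1.0]]
wrist_force: [0.3, -5.5, 4.9]
gripper_width: 0.239
```

apply_moves([
  [[0, -9.6, -4.3, 0, 0, 0, 0], [0, -10.1, -2.5, 0, 0, 0, 0], [0, -10.4, -0.7, 0, 0, 0, 0], [0, -10.4, 1.1, 0, 0, 0, 0], [0, -10.1, 2.9, 0, 0, 0, 0], [0, -9.4, 4.6, 0, 0, 0, 0], [0, -8.5, 6.1, 0, 0, 0, 0], [0, -7.3, 7.5, 0, 0, 0, 0], [0, -5.8, 8.7, 0, 0, 0, 0], [0, -4.3, 9.6, 0, 0, 0, 0], [0, -2.5, 10.1, 0, 0, 0, 0], [0, -0.7, 10.4, 0, 0, 0, 0]],
])

```text
time_s: 7.02
tcp_pos: [0.4844, 0.1924, 0.1437]
ee_rot: [[1.0, -0.001, -0.0], [-0.001, -1.0, 0.001], [-0.0, -0.001, -1.0]]
wrist_force: [1.6, 2.4, -0.9]
gripper_width: 0.239
```

apply_moves([
  [[0, 1.1, 10.4, 0, 0, 0, 0], [0, 2.9, 10.1, 0, 0, 0, 0], [0, 4.6, 9.4, 0, 0, 0, 0], [0, 6.1, 8.5, 0, 0, 0, 0], [0, 7.5, 7.3, 0, 0, 0, 0], [0, 8.7, 5.8, 0, 0, 0, 0], [0, 9.6, 4.3, 0, 0, 0, 0], [0, 10.1, 2.5, 0, 0, 0, 0], [0, 10.4, 0.7, 0, 0, 0, 0], [0, 10.4, -1.1, 0, 0, 0, 0], [0, 10.1, -2.9, 0, 0, 0, 0], [0, 9.4, -4.6, 0, 0, 0, 0]],
])

```text
time_s: 8.52
tcp_pos: [0.5755, 0.1421, 0.1436]
ee_rot: [[1.0, -0.001, -0.002], [-0.001, -1.0, -0.001], [-0.002, 0.001, -1.0]]
wrist_force: [-5.6, 3.4, 7.0]
gripper_width: 0.246
```

apply_moves([
  [[0, 0, 0, 0, 0, 0, 0], [0, 0, 0, 0, 0, 0, 0]],
])

```text
time_s: 8.78
tcp_pos: [0.5767, 0.1429, 0.1436]
ee_rot: [[1.0, -0.0, 0.002], [-0.0, -1.0, 0.001], [0.002, -0.001, -1.0]]
wrist_force: [0.2, 3.7, 2.3]
gripper_width: 0.245
```

```bash
python3 - <<'E'
from h import *
c=capture("wrist"); cv2.imwrite("pics/w3.png",c["color"][:,:,::-1])
E
```

```text
(no output)
```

View pics/w3.png

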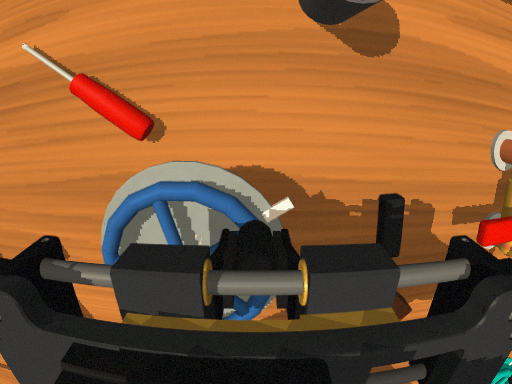

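The wheel is back with its knob at the mark, spokes as before. Release, lift and go above the lever.

apply_moves([
  [[0.7, 0, 0, 0, 0, 0, 0], [0.7, 0, 0, 0, 0, 0, 0], [0.7, 0, 0, 0, 0, 0, 0], [0.7, 0, 0, -15, 0, 0, 0], [0.7, 0, 0, -35, 0, 0, 0], [0.7, 0, 0, -35, 0, 0, 0], [0.7, 0, 20, -11, 0, 0, 0], [0.7, -2, 50, 0, 0, 0, 0], [0.7, -2, 50, 0, 0, 0, 0], [0.7, -2, 50, 0, 0, 0, 0], [0.7, 0, 35, 0, 0, 0, 0], [0.7, 0, 16, 0, 0, 0, 0]],
])

```text
time_s: 10.32
tcp_pos: [0.5685, -0.0811, 0.2393]
ee_rot: [[1.0, -0.004, -0.001], [-0.004, -1.0, 0.0], [-0.001, -0.0, -1.0]]
wrist_force: [0.2, 0.7, 0.6]
gripper_width: 0.703
```

apply_moves([
  [[0.7, 0, 0, 0, 0, 0, 0.17], [0.7, 0, 0, 0, 0, 0, 0.17], [0.7, 0, 0, 0, 0, 0, 0.17], [0.7, 0, 0, 0, 0, 0, 0.17], [0.7, 0, 0, 0, 0, 0, 0.17], [0.7, 0, 0, 0, 0, 0, 0.17], [0.7, 0, 0, 0, 0, 0, 0.17], [0.7, 0, 0, 0, 0, 0, 0.17], [0.7, 0, 0, 0, 0, 0, 0.16], [0.7, 0, 0, 0, 0, 0, 0]],
])

```text
time_s: 11.58
tcp_pos: [0.5691, -0.0785, 0.2393]
ee_rot: [[0.052, -0.999, -0.001], [-0.999, -0.052, 0.0], [-0.0, 0.001, -1.0]]
wrist_force: [-0.2, -0.9, 0.0]
gripper_width: 0.698
```

```bash
python3 - <<'E'
from h import *
s=sense(); print(s["time_s"],s["tcp_pos"],s["ee_rot"].round(3),s["joints"].round(1))
c=capture("wrist"); t=capture("top")
w=cv2.resize(c["color"][:,:,::-1],(800,600))
cv2.imwrite("pics/w4.png",w)
A=(.576,-.178)
for n,p in [("axis",(*A,.115)),("tip",(.569,-.048,.115)),("pt",(.4125,-.136,.076))]: print(n,proj(c,p,True)*1.5625)
np.save("w4.npy",c,allow_pickle=True)
cv2.imwrite("pics/t4.png",cv2.resize(t["color"][120:250,110:340,::-1],None,fx=3.4,fy=3.4,interpolation=cv2.INTER_CUBIC))
E
```

```text
11.575 [ 0.56910719 -0.07854737  0.23929928] [[ 0.052 -0.999 -0.001]
 [-0.999 -0.052  0.   ]
 [-0.     0.001 -1.   ]] [  8.3  17.2  -6.8  -0.  -66.   -5.3]
axis [394.79160167 134.42473708]
tip [395.30934563 348.80437262]
pt [619.71646978 221.28745129]
```

View pics/w4.png

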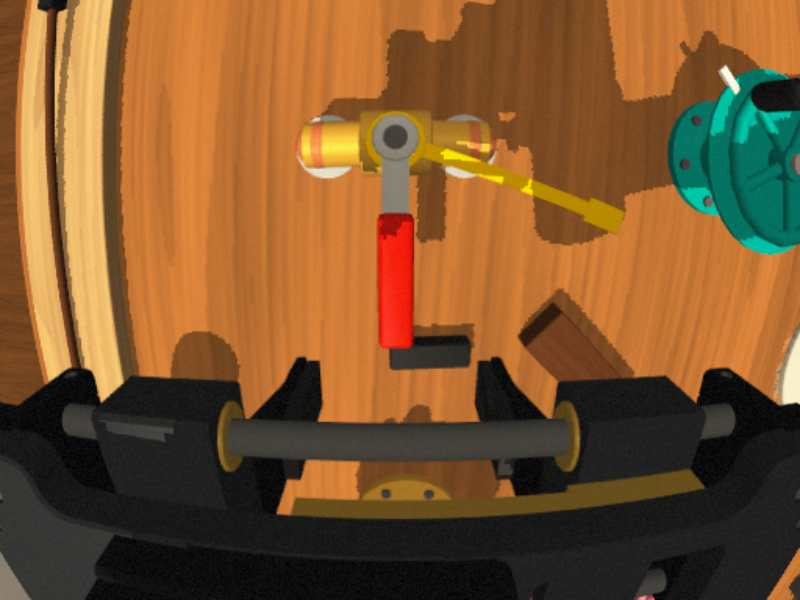

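View pics/t4.png

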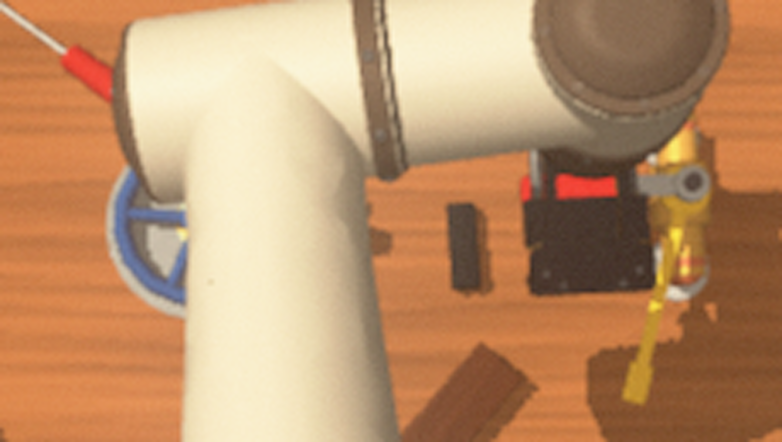

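```bash
python3 - <<'E'
from h import *
c=np.load("w4.npy",allow_pickle=True).item(); K=1/1.5625
w=lambda u,v,z:atz(c,u*K,v*K,z,True)
ax=w(396,137,.122); ax2=w(395,137,.115); tip=w(395.5,347,.115); g=w(397,214,.115); pe=w(618,220.5,.076); pm=w(530,187,.076)
print(ax,ax2,tip,g,pe,pm)
for A in (ax,ax2,np.array([.576,-.178,0])):
  f=lambda p:np.degrees(np.arctan2(p[1]-A[1],p[0]-A[0])).round(1)
  print(f(tip),f(g),f(pe),f(pm),np.hypot(*(pe-A)[:2]),np.hypot(*(tip-A)[:2]))
T=np.array([[0.0065873,-0.9917374,0.1281153,0.4096116],[-0.99996523,-0.00718796,-0.0042266,-0.01401954],[0.00511257,-0.128083,-0.99175027,1.14357381]])
t=dict(vfov=50.517,cx=251.005,cy=185.987,T=np.vstack([T,[0,0,0,1]]))
print("teal knob",atz(t,540*K,428*K,.16),"hub",atz(t,510*K,460*K,.121))
E
```

```text
[ 0.5751881  -0.17611485  0.122     ] [ 0.5758034  -0.17650945  0.115     ] [ 0.56894295 -0.04923052  0.115     ] [ 0.57232074 -0.13187683  0.115     ] [ 0.41400583 -0.13641252  0.076     ] [ 0.48364925 -0.15265954  0.076     ]
92.8 93.7 166.2 165.6 0.1660000018179947 0.12703792113508078
93.1 94.5 166.1 165.5 0.16669198444337552 0.12746368039575293
93.1 94.6 165.6 164.7 0.16724721370330967 0.12896270693727216
teal knob [ 0.32784284 -0.24413461  0.16      ] hub [ 0.27504892 -0.20498766  0.121     ]
```

apply_moves([
  [[0.7, -1, -1.3, 20, 0, 0, 0], [0.7, 0, 0, 35, 0, 0, 0], [0.7, 0, 0, 35, 0, 0, 0], [0.7, 0, 0, 30, 0, 0, 0], [0.7, 0, 0, 13, 0, 0, 0], [0, 0, 0, 0, 0, 0, 0], [0, 0, 0, 0, 0, 0, 0], [0, 0, 0, 0, 0, 0, 0], [0, 0, 0, 0, 0, 0, 0], [0, 0, 0, 0, 0, 0, 0], [0, 0, 0, 0, 0, 0, 0], [0, 0, 0, 0, 0, 0, 0]],
])

```text
time_s: 13.18
tcp_pos: [0.5708, -0.0775, 0.107]
ee_rot: [[0.05, -0.999, 0.0], [-0.999, -0.05, -0.0], [0.0, -0.0, -1.0]]
wrist_force: [-1.3, 0.9, 3.8]
gripper_width: 0.251
```

```bash
python3 - <<'E'
from h import *
s=sense(); p=s["tcp_pos"]; R=s["ee_rot"]
A=np.array([.576,-.1775]); v=p[:2]-A; print(p,R[:,0],np.hypot(*v),np.degrees(np.arctan2(v[1],v[0])),s["wrist_force"],s["gripper_width"])
# rows: shift happens in tool frame at start, turn by th ccw; radial = -x tool
th=np.radians(6.05); rho=np.hypot(*v)*1000
# tool x = -radial(approx), tool y: 
print("row: tool x", rho*(1-np.cos(th)), "tangential", rho*np.sin(th), "y tool dir", R[:,1], "turn", -th)
E
```

```text
[ 0.57077016 -0.07754305  0.10701328] [ 5.02586507e-02 -9.98736230e-01  1.03210146e-04] 0.10009366736761527 92.99503832266059 [-1.27636723  0.88630419  3.77631659] 0.25122783334299337
row: tool x 0.5574918591166655 tangential 10.549502938061682 y tool dir [-9.98736181e-01 -5.02586818e-02 -3.25029282e-04] turn -0.10559241974565693
```

apply_moves([
  [[0, 0.56, 10.55, 0, 0, 0, -0.1056], [0, 0.56, 10.55, 0, 0, 0, -0.1056], [0, 0.56, 10.55, 0, 0, 0, -0.1056], [0, 0.56, 10.55, 0, 0, 0, -0.1056], [0, 0.56, 10.55, 0, 0, 0, -0.1056], [0, 0.56, 10.55, 0, 0, 0, -0.1056], [0, 0.56, 10.55, 0, 0, 0, -0.1056], [0, 0.56, 10.55, 0, 0, 0, -0.1056], [0, 0.56, 10.55, 0, 0, 0, -0.1056], [0, 0.56, 10.55, 0, 0, 0, -0.1056], [0, 0.56, 10.55, 0, 0, 0, -0.1056], [0, 0.56, 10.55, 0, 0, 0, -0.1056]],
])

```text
time_s: 14.68
tcp_pos: [0.4793, -0.1526, 0.107]
ee_rot: [[0.969, -0.248, 0.002], [-0.248, -0.969, 0.0], [0.002, -0.001, -1.0]]
wrist_force: [-0.4, 1.3, 1.5]
gripper_width: 0.253
```

apply_moves([
  [[0, 0, 0, 0, 0, 0, 0], [0, 0, 0, 0, 0, 0, 0]],
])

```text
time_s: 14.92
tcp_pos: [0.4794, -0.1525, 0.107]
ee_rot: [[0.968, -0.252, 0.001], [-0.252, -0.968, -0.001], [0.001, 0.0, -1.0]]
wrist_force: [0.9, -1.3, 4.0]
gripper_width: 0.246
```

```bash
python3 - <<'E'
from h import *
s=sense(); p=s["tcp_pos"]; R=s["ee_rot"]
A=np.array([.576,-.1775]); v=p[:2]-A; print(p,np.degrees(np.arctan2(-R[1,0],-R[0,0])),np.hypot(*v),np.degrees(np.arctan2(v[1],v[0])),s["wrist_force"],s["gripper_width"],s["joints"].round(1))
c=capture("wrist"); cv2.imwrite("pics/w5.png",cv2.resize(c["color"][:,:,::-1],(800,600)))
E
```

```text
[ 0.47937214 -0.15253781  0.10698995] 165.4130498389514 0.09980007325564634 165.5152731264546 [ 0.85033155 -1.28729717  4.01764679] 0.2463183579688741 [  0.9  18.6 -26.7   0.  -44.6  74.5]
```

View pics/w5.png

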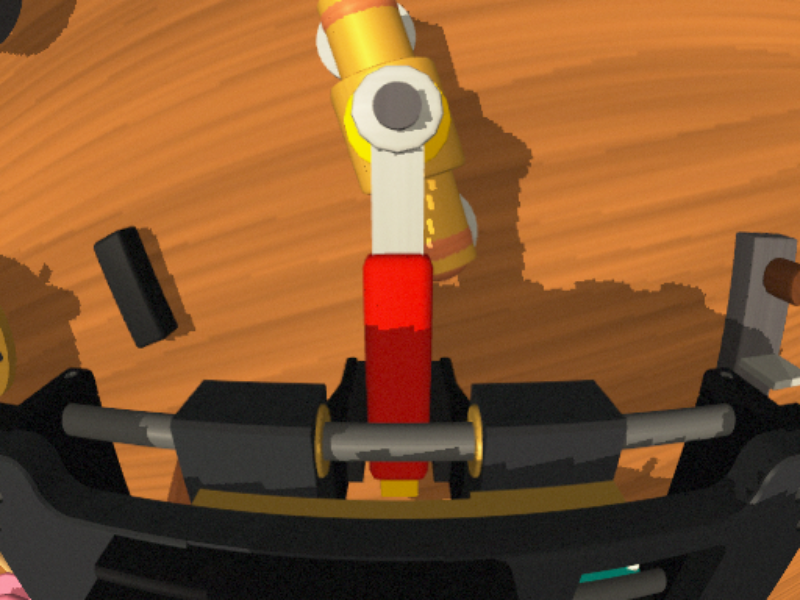

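The lever lies over the pointer: the pointer's end shows at (399,488), in line with the lever's end at (398,470). Release, lift and move off so I can check.

apply_moves([
  [[0.7, 0, 0, 0, 0, 0, 0], [0.7, 0, 0, 0, 0, 0, 0], [0.7, 0, 0, 0, 0, 0, 0], [0.7, 0, 0, -15, 0, 0, 0], [0.7, 0, 0, -35, 0, 0, 0], [0.7, 0, 0, -40, 0, 0, 0], [0.7, 0, 0, -40, 0, 0, 0], [0.7, 0, 0, -40, 0, 0, 0], [0.7, -40, 0, -10, 0, 0, 0], [0.7, -40, 0, 0, 0, 0, 0], [0.7, -20, 0, 0, 0, 0, 0], [0.7, 0, 0, 0, 0, 0, 0]],
])

```text
time_s: 16.48
tcp_pos: [0.3809, -0.1271, 0.2868]
ee_rot: [[0.968, -0.25, 0.001], [-0.25, -0.968, 0.0], [0.001, -0.001, -1.0]]
wrist_force: [1.3, 0.0, -0.2]
gripper_width: 0.704
```

```bash
python3 - <<'E'
from h import *
s=sense(); print(s["time_s"],s["tcp_pos"],s["wrist_force"])
c=capture("wrist"); cv2.imwrite("pics/w6.png",cv2.resize(c["color"][:,:,::-1],(800,600)))
np.save("w6.npy",c,allow_pickle=True)
A=np.array([.576,-.1775])
for a in (164,166,168): print(a,*[ (proj(c,(*(A+q*np.array([np.cos(np.radians(a)),np.sin(np.radians(a))])),z),True)*1.5625).round(1) for q,z in((0,.122),(.13,.115),(.17,.076))])
sc=capture("scene"); cv2.imwrite("pics/s6.png",cv2.resize(sc["color"][:,:,::-1],(800,600)))
E
```

```text
16.475 [ 0.38089778 -0.12712259  0.28682138] [ 1.31607558  0.01561388 -0.18550658]
164 [398.6  -5.3] [393.4 180.9] [392.7 231.1]
166 [398.6  -5.3] [400.2 181. ] [400.4 231.2]
168 [398.6  -5.3] [406.9 180.8] [408.1 231. ]
```

View pics/w6.png

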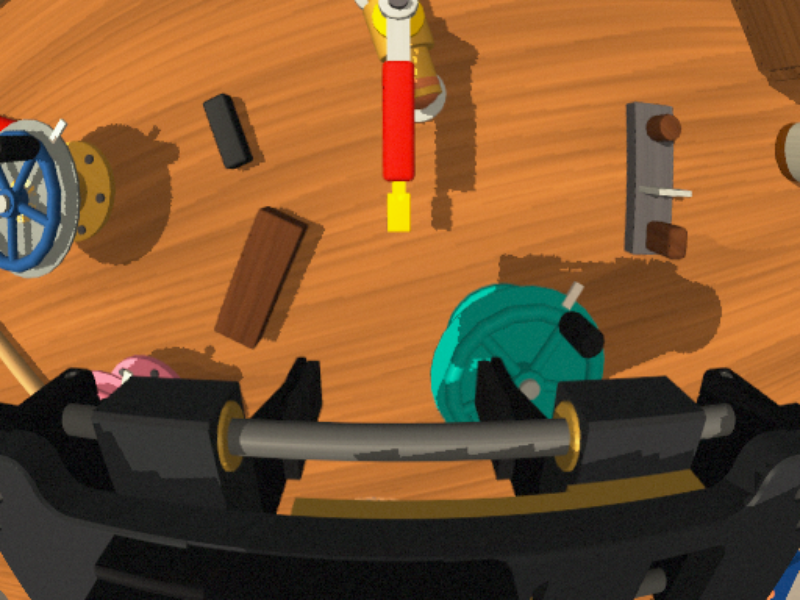

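View pics/s6.png

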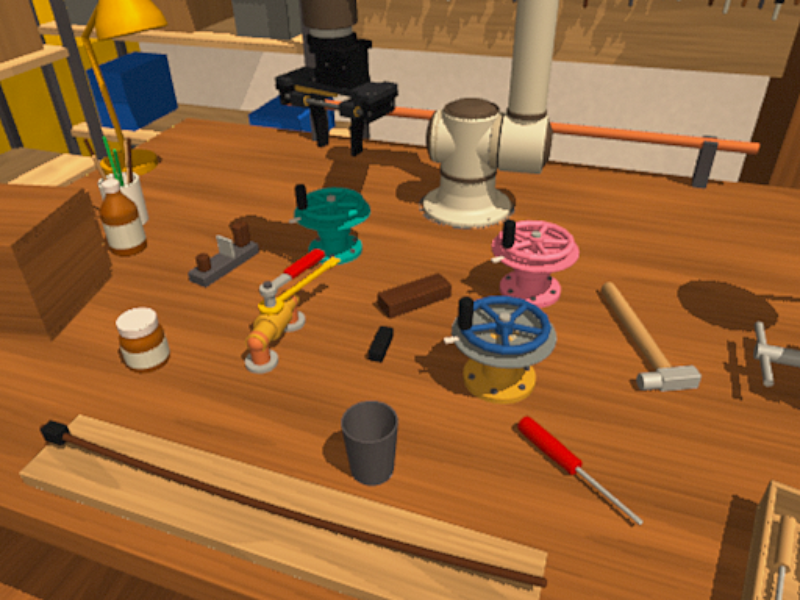

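In the wrist view the lever's end at (398,180) lines up with the pointer's end at (399,231), under 1° apart. In the scene view the blue knob is at (466,312) beside the white mark, and everything else is where it was.

```bash
python3 -c "
from station import r
print(r.finish_job())"
```

```text
the job is handed in; nothing more can be done
None
```

The job is done and handed in, at about 16.5 s of the 62 s allowed; the hand-in gives no verdict.

- **Handwheel:** I gripped the blue wheel's black knob and carried it one full turn counterclockwise while the red lever was still shut. It came back to within about 1 mm of where I first gripped it, beside the white mark.
- **Lever:** I then gripped the red lever and swung it about 72.5° counterclockwise until it lay over the yellow pointer. I released it and backed the arm away.

**Last checks:** The wrist picture shows the lever and pointer in line to within about 1°. The scene picture shows the knob at its mark and the pointer and bench items where they were. The forces reported after each move stayed below about 10 N. No check failed or disagreed.

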